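Hardness check of a bearing ring on the test mandrel

ROBOT

A 6-joint arm with a two-finger parallel gripper is mounted at the origin on the work surface. World frame = base frame: x ahead of the robot, y to its left, z up, the work surface at z = 0. Lengths are in m, angles in rad, forces in N, time in s.
With the tool pointing down it reaches from about 0.3 to 0.85 m from the base axis. Payload 4.2 kg.
Tool frame: the origin (TCP) lies midway between the tips of the shut fingers; the grasp point (between the pads) lies 19 mm behind it; z points along the fingers, y is the line along which they close (so a half turn about z gives the same grasp; the last joint's range is limited). The gripper opens to 91 mm and grips with 3 to 60 N. Pads are 32 mm wide; open, the fingers measure 118 mm over their backs; the gripper's body (76 mm by 178 mm) begins 60 mm behind the grasp point.
Start: joints at [1.172, 0.32, 1.565, -0, 1.257, -0.02], TCP at [0.213, 0.534, 0.214] pointing down, gripper open.
Joint ranges: [-3.11, 3.11], [-0.84, 2.01], [0.21, 2.61], [-1.34, 4.49], [0.05, 2.63], [-2.56, 2.56]. Speed limits (rad/s): [2.57, 2.57, 3.14, 3.14, 3.14, 3.14].

INTERFACE

Orientations are given as a unit quaternion [x, y, z, w].
In Python, from workcell import r gives the robot as it stands.
- The arm moves only by the tool carry_out, never from a script. Its argument "rows" is a list of rows, each a list of 7 numbers: the shift along the world's x, y, z as a fraction of full scale, then the turn, a rotation vector about the world's x, y, z as a fraction of full scale, then the closure in counts, from 0 (fully open) to 255 (shut). A call has 1 to 20 rows; each row is the pose to reach, as a shift and turn from the pose commanded when the call began; what a row does not reach only later rows make up. Full scale, the value 1, is 15 cm for a shift and 120 degrees for a turn. A row lasts 1/12 s, in which the tool goes at most 41.7 mm and 7.16 degrees, less where a joint would pass 70% of its speed; a pose out of reach is approached as far as the arm can. A call with a number of a shift or a turn outside -1 to 1 is refused whole. A call with a gripper value outside its range is refused whole. The fingers move at their own pace and stop on an object; "grip_force" is the grip in N (left out, the last holds). Time passes only in rows, so rows that repeat a pose let the fingers close. It gives the time, the measured TCP pose, the force, the opening and the grip force at its end, in the units of the state.
- r.state(): the state, without advancing time (a new reading comes with each control period).
- r.grab_frame(name): name is "side" or "top" or "wrist"; returns a dict with "frame" (420x560x3 uint8, red, green, blue), "vertical_fov" (degrees; the focal length in pixels is half the picture's height over the tangent of half this angle, whatever the lens; pixels are square), "cx", "cy" (the principal point, pixels), "rvec" (rotation vector, rad) and "tvec" (3), from world to camera coordinates, as OpenCV has them; the wrist camera has in their place "T_tool_cam" (4x4, takes a point from camera to tool coordinates, whose origin is the TCP and whose axes are the flange's). Camera axes: x right, y down, z forward; pixel columns grow to the right and rows downward; lengths in m; the calibration is good to about 2 mm. A picture is of the moment at which its call begins: read the wrist's pose just before it. There is no depth.
- r.close_job(): hands the job in; it is judged then, once.
The state is a dict: "t": time; "joint_positions": joint angles; "joint_vel": joint speeds; "joint_torque": joint torques, N m; "position": TCP position; "orientation": TCP orientation; "force": force on the tool from outside, world axes, zero at the start; "torque": the same for the moment, N m; "grip_width": opening from 0.0 (shut) to 1.0 (fully open); "gripper_force": force on a finger pad.
Only numpy, scipy, OpenCV 4.12 (cv2) and the standard library are available. Lean on these libraries where they do the work, as an engineer would, in place of code of your own. Each camera call takes 0.05 s, during which the arm holds its last target. There are 200 camera calls.

TASK

First slip the dark steel bearing ring, yellow dot up, over the shaft of the red test mandrel, right down flat onto its shoulder, and let go of it. Then take the orange hardness probe out of its blue stand and hold it upright with its tip on the yellow dot, pressed lightly so that the spring plunger is about half way in, touching nothing else, and finish while still holding it there: do not put it down or let go. Never press hard, and leave the socket, the tin and the wrench alone.

Things in the scene. Friction and masses are not known exactly. Their poses are not given: they have to be found in the camera images.
- ring: Loose dark steel bearing ring, 56 mm outside diameter, 25 mm bore, 24 mm high, about 0.33 kg, lying flat on the bench with its yellow dot on top. Origin: centre of its underside; z along the bore, up. Its yellow dot lies towards its own +x.
- spot (a point): Centre of the yellow dot (12 mm across) on the ring's top face: 20 mm out from the ring's axis along the ring's +x, 24 mm above the ring's underside. Moves with the ring.
- mandrel: Fixed upright test mandrel: 110 mm square steel foot, 20 mm high with its bolts; red pedestal with a 62 mm steel disc on top whose upper face, the shoulder, is 60 mm above the bench; from it a bare shaft of 22 mm diameter rises 35 mm, the last 6 mm tapering to 14 mm. Origin: centre of the foot's underside; z up.
- shoulder (a point): Centre of the mandrel's shoulder face, on the shaft's axis, 60 mm above the bench. The ring's underside comes to rest here.
- stand: Fixed blue probe stand: 100 mm square black foot, two side walls, and a 72 mm square top plate, 12 mm thick, its top 80 mm above the bench, with a hole of about 25 mm in its centre in which the probe hangs by its collar. Origin: centre of the foot's underside; z up.
- probe: Loose hardness probe, about 0.2 kg, hanging upright in the stand, z up its length. Origin: the tip when the plunger is fully out, 20 mm above the bench at first. Above it: 6 mm rod to 32 mm, 18 mm barrel to 60, black 40 mm collar to 66 (rests on the stand), orange square handle 28 x 28 mm to 136, its sides along x and y. Grip at about 101 mm; lift over 60 mm to clear the stand.
- probe_tip (a point): The round end (3 mm radius) of the probe's plunger, its lowest point. Moves with the plunger.
- plunger (a joint): How far the probe's spring plunger is pushed in, in m: 0 fully out, 0.012 at its stop. The spring pushes back with about 1.5 N at the start and 0.6 N more for every mm: about 5 N half way in, 8.7 N at the stop.
- socket: Bystander: loose steel socket, 30 mm diameter, 60 mm tall, standing on the bench. Origin: centre of its underside.
- tin: Bystander: loose blue tin with a red cap, 68 mm diameter, about 60 mm tall. Origin: centre of its underside.
- wrench: Bystander: loose steel wrench, 170 mm long, lying on the bench beyond the mandrel. Origin: about its middle.
Mind the look-alikes: they are no part of the job. What is shaped like the mandrel but turquoise is not meant. There is more than one size of the probe; the job needs the larger.

How it is judged:
On the way, in this order (a step that is already met when the one before it is completed fails the run):
1. the ring sits flat on the mandrel's shoulder, let go (z of ring in the frame of shoulder between -0.003 and 0.003 m and horizontal distance between ring and shoulder below 0.004 m and angle between ring's own z axis and vertical below 0.06 rad and contact force between the fingers and ring below 0.2 N), for 0.2 s.
2. the probe is held clear of its stand (contact force between the fingers and probe above 1 N and contact force between probe and stand below 0.2 N and height (world z) of probe above 0.07 m), for 0.1 s.
At the end, for the whole second after the job is handed in: Ring on the shoulder (3 mm in height, 4 mm off axis, 3.4 deg), free of the fingers; probe in the fingers within 7 deg of upright, tip within 6 mm of the dot centre, plunger 2 to 10 mm in, 1.5 to 10 N on the ring, touching neither mandrel nor stand; bystanders within 20 mm (all of step 1 and horizontal distance between probe_tip and spot below 0.006 m and angle between probe's own z axis and vertical below 0.12 rad and value of joint plunger between 0.002 and 0.01 m and contact force between probe and ring between 1.5 and 10 N and contact force between the fingers and probe above 1 N and contact force between probe and mandrel below 0.2 N and contact force between probe and stand below 0.2 N); the arm keeps its last pose, push and grip.
It fails at once if the probe is pressed hard on the ring (over 20 N) (contact force between probe and ring above 20 N).
It fails at once if the socket is disturbed (moved over 20 mm) (distance of socket from where it was at the start of the episode above 0.02 m).
It fails at once if the tin is disturbed (moved over 20 mm) (distance of tin from where it was at the start of the episode above 0.02 m).
It fails at once if the wrench is disturbed (moved over 20 mm) (distance of wrench from where it was at the start of the episode above 0.02 m).
It also fails if it takes over 58 s, if anything falls off the work surface, if the arm or the gripper's body presses on something with over 40 N, if the wrist force passes 120 N, or if a joint passes its speed limit or range.

## Working session

There is one attempt and no reset: what is moved stays moved. The work goes in short steps, Python scripts to look and compute and a tool call to move; the robot and the scene stay as the last step left them, time stands still between calls to the robot, and variables do not carry over. Pictures are saved under pics/ and viewed, at most 10 in all, crops included, and the job is handed in when it is done.

Besides the shell and the picture viewer there is one more tool, called after "Request:" as name(argument=value, ...), one argument or row to a line, values as JSON. carry_out: Moves the arm, as the interface text tells. Shift numbers are shares of 15 cm and turn numbers shares of 120 degrees, none past 1 either way. Its arguments: {"type":"object","properties":{"rows":{"type":"array"},"grip_force":{"type":"number"}},"required":["rows"]}

```bash
mkdir -p pics; cat > h.py <<'E'
import numpy as np, cv2, pickle
from workcell import r
def grab(n, name=None):
    s=r.state(); d=r.grab_frame(n); d['s']=s
    if name: cv2.imwrite(f'pics/{name}.png', d['frame'][:,:,::-1]); pickle.dump(d,open(f'{name}.pkl','wb'))
    return d
def ray(d,uv):
    f=d['frame'].shape[0]/2/np.tan(np.radians(d['vertical_fov'])/2)
    v=np.array([(uv[0]-d['cx'])/f,(uv[1]-d['cy'])/f,1.])
    if 'rvec' in d:
        R=cv2.Rodrigues(np.array(d['rvec'],float))[0]; t=np.array(d['tvec'],float).ravel()
        return -R.T@t, R.T@v
    from scipy.spatial.transform import Rotation as Ro
    T=np.array(d['T_tool_cam']); Rw=Ro.from_quat(d['s']['orientation']).as_matrix()
    return Rw@T[:3,3]+np.array(d['s']['position']), Rw@T[:3,:3]@v
def onz(d,uv,z):
    o,v=ray(d,uv); return o+v*(z-o[2])/v[2]
def pix(d,P):
    f=d['frame'].shape[0]/2/np.tan(np.radians(d['vertical_fov'])/2)
    R=cv2.Rodrigues(np.array(d['rvec'],float))[0]; c=R@np.array(P)+np.array(d['tvec']).ravel()
    return c[:2]/c[2]*f+[d['cx'],d['cy']]
def blobs(d,lo,hi,amin=30):
    hsv=cv2.cvtColor(d['frame'],cv2.COLOR_RGB2HSV); m=cv2.inRange(hsv,np.array(lo),np.array(hi))
    n,l,st,c=cv2.connectedComponentsWithStats(m)
    return [(st[i].tolist(),c[i].round(1).tolist()) for i in range(1,n) if st[i][4]>=amin]
E
python3 - <<'E'
from h import *
for n in('top','side','wrist'): 
    d=grab(n,n+'0'); print(n,d['vertical_fov'],d['cx'],d['cy'],d.get('rvec'),d.get('tvec'),d.get('T_tool_cam'))
print(r.state())
E
```

```text
top 56.439185406650694 281.26869209997375 202.03942902827396 [ 2.12570622 -2.1334027   0.17254577] [-0.00527853  0.61964158  0.85268091] None
side 49.20696954124343 289.55430238635216 206.0952067526076 [ 2.27791344 -0.54594469  0.21887808] [-0.5316463   0.23965288  0.86694568] None
wrist 70.63499584311785 276.08611124552715 204.2669071306829 None None [[ 2.85621994e-04 -9.68397158e-01 -2.49413036e-01  7.03320999e-02]
 [ 9.99999951e-01  2.44218451e-04  1.96948508e-04  1.14098055e-03]
 [-1.29813110e-04 -2.49413080e-01  9.68397180e-01 -1.70570158e-01]
 [ 0.00000000e+00  0.00000000e+00  0.00000000e+00  1.00000000e+00]]
{'t': 0.15, 'joint_positions': array([ 1.17202845e+00,  3.20182204e-01,  1.56536907e+00, -2.27295454e-05,
        1.25739010e+00, -1.99957335e-02]), 'joint_vel': array([-1.35250168e-03, -2.02920211e-03, -3.05520098e-03,  5.16134174e-04,
       -6.32088401e-04,  4.34184272e-05]), 'joint_torque': array([ 4.56483385e-04, -4.12770402e+01, -2.32153827e+01,  7.26665324e-02,
        4.32474981e-02, -1.06027671e-04]), 'position': array([0.21248635, 0.53390784, 0.21330361]), 'orientation': array([ 1.88252489e-01,  9.82120433e-01, -6.61879488e-04, -1.29596752e-04]), 'force': array([-0.24503074, -0.08402741, -0.19528738]), 'torque': array([ 0.03072515,  0.01721926, -0.0210354 ]), 'gripper_force': 0.0, 'grip_width': 0.9983967448727579}
```

View pics/top0.png

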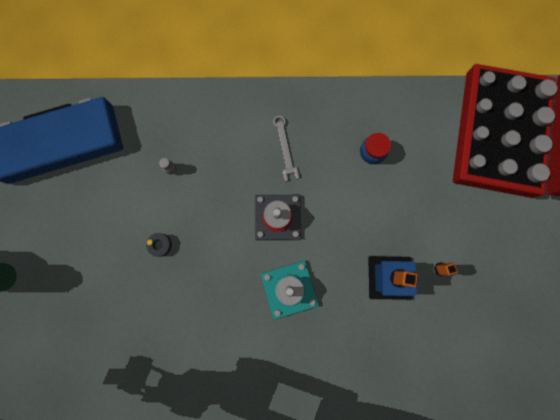

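View pics/side0.png

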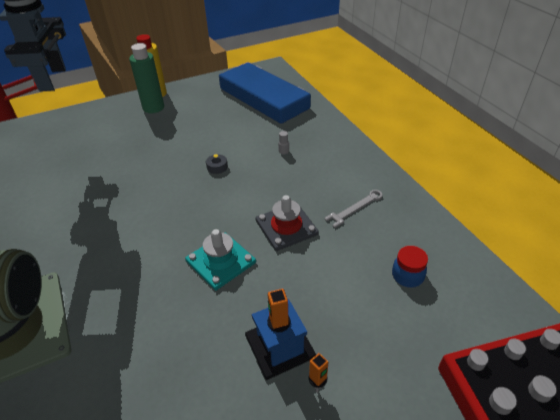

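The top view shows the ring at (160,244) with its dot on the left, the red mandrel at (278,213), the larger probe in its stand at about (403,279) and the small look-alike probe at (446,269). The turquoise mandrel is at (289,291), the wrench at (285,148) and the tin at (376,148). The side view matches this.

```bash
python3 - <<'E'
from h import *
T=pickle.load(open('top0.pkl','rb'));S=pickle.load(open('side0.pkl','rb'))
for n,d in(('top',T),('side',S)):
    print(n,'yellow',[b for b in blobs(d,(22,120,90),(35,255,255),8) if b[0][4]<400])
    print(n,'orange',[b for b in blobs(d,(5,150,90),(17,255,255),20) if b[0][4]<3000])
    print(n,'red',[b for b in blobs(d,(0,120,60),(4,255,255),20) if b[0][4]<3000])
    print(n,'dark',[b for b in blobs(d,(0,0,0),(180,110,75),60) if b[0][4]<4000])
print(onz(T,(151,243),.024),onz(T,(160,244),.024), onz(T,(278,213),.06),onz(T,(394,278),.0))
g=lambda d,x,y,w,h,k:cv2.resize(d['frame'][y:y+h,x:x+w,::-1],None,fx=k,fy=k,interpolation=cv2.INTER_CUBIC)
a=g(T,130,180,190,70,4);b=g(T,240,180,190,70,4)
c=np.hstack([g(S,195,140,100,120,4),g(S,240,270,100,120,4)])
cv2.imwrite('pics/c1.png',np.vstack([a,b])); cv2.imwrite('pics/c2.png',c)
E
```

```text
top yellow [([147, 240, 5, 5, 24], [149.1, 242.1])]
top orange [([466, 64, 78, 12, 88], [501.7, 69.4]), ([437, 263, 21, 13, 141], [445.2, 269.3]), ([394, 271, 23, 16, 206], [403.0, 278.2])]
top red [([366, 133, 26, 24, 487], [378.0, 144.5]), ([263, 216, 27, 16, 81], [274.5, 226.7])]
top dark [([0, 97, 142, 89, 1716], [98.8, 147.7]), ([23, 103, 49, 16, 139], [46.0, 110.1]), ([284, 118, 11, 49, 106], [288.1, 140.3]), ([362, 140, 44, 25, 387], [392.6, 154.8]), ([164, 160, 33, 16, 337], [179.8, 168.7]), ([463, 184, 97, 17, 186], [527.5, 194.4]), ([255, 194, 60, 47, 1613], [283.3, 218.0]), ([146, 233, 35, 24, 656], [163.8, 244.9]), ([0, 250, 83, 43, 2436], [38.8, 273.7]), ([368, 255, 47, 46, 692], [383.2, 276.1]), ([306, 261, 21, 46, 306], [316.7, 285.2]), ([413, 262, 64, 33, 1000], [437.1, 276.3]), ([406, 275, 9, 9, 61], [409.9, 278.9]), ([291, 287, 13, 9, 72], [298.3, 290.8])]
side yellow [([147, 43, 12, 31, 95], [153.9, 54.0]), ([214, 154, 4, 4, 13], [215.4, 155.6])]
side orange [([268, 289, 20, 38, 453], [278.6, 310.2]), ([310, 353, 18, 32, 160], [318.4, 366.1])]
side red [([136, 35, 
[... 502 characters left out ...]
7, 28, 243], [285.7, 150.2]), ([533, 151, 16, 14, 105], [540.6, 157.5]), ([206, 155, 24, 23, 399], [217.7, 166.7]), ([343, 197, 40, 23, 102], [362.7, 207.2]), ([276, 211, 22, 10, 81], [289.0, 216.1]), ([256, 211, 64, 44, 1101], [290.5, 236.8]), ([215, 244, 16, 13, 90], [221.4, 251.1]), ([187, 263, 71, 32, 377], [231.0, 280.7]), ([395, 276, 43, 30, 581], [421.4, 292.4]), ([272, 291, 12, 10, 88], [277.3, 295.7]), ([268, 318, 22, 13, 72], [277.6, 326.1]), ([245, 326, 95, 94, 3103], [292.9, 379.1]), ([314, 356, 11, 10, 60], [318.8, 360.5])]
[0.52810085 0.29930291 0.024     ] [0.52568491 0.27797237 0.024     ] [ 5.92989171e-01 -3.51883603e-05  6.00000000e-02] [ 0.44516401 -0.27326818  0.        ]
```

View pics/wrist0.png

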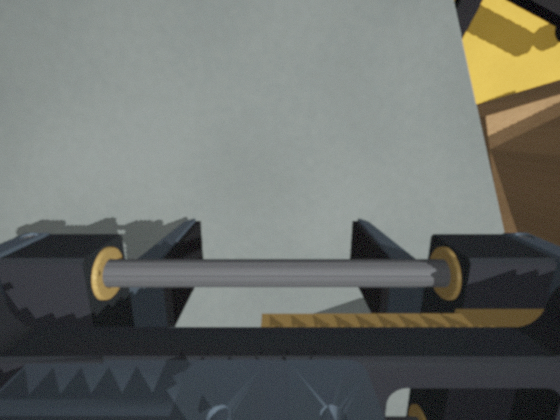

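The wrist camera sees the bare bench between the fingers (pads at roughly x 200–350, y 230). The ring is near (0.526, 0.278), so I am moving above it and turning the fingers to close along y.

Request:
carry_out(
  rows=[
    [0.7, -0.567, 0, 0, 0, 0.181, 0],
    [0.7, -0.567, 0, 0, 0, 0.181, 0],
    [0.7, -0.567, 0, 0, 0, 0.181, 0],
    [0.7, -0.567, 0, 0, 0, 0.181, 0],
    [0.7, -0.567, 0, 0, 0, 0.181, 0],
  ],
)

```text
t: 0.57
position: [0.3202, 0.4466, 0.2137]
orientation: [0.002, 1.0, -0.001, 0.0]
force: [-0.6, 0.5, 0.4]
grip_width: 1.0
gripper_force: 0.0
```

Request:
carry_out(
  rows=[
    [0.7, -0.567, 0, 0, 0, 0, 0],
    [0.7, -0.567, 0, 0, 0, 0, 0],
    [0.7, -0.567, 0, 0, 0, 0, 0],
    [0.7, -0.567, 0, 0, 0, 0, 0],
    [0.7, -0.567, 0, 0, 0, 0, 0],
  ],
)

```text
t: 0.98
position: [0.4241, 0.363, 0.2136]
orientation: [0.002, 1.0, -0.0, -0.0]
force: [0.2, 0.7, 0.7]
grip_width: 1.0
gripper_force: 0.0
```

Request:
carry_out(
  rows=[
    [0.697, -0.567, 0, 0, 0, 0, 0],
    [0.697, -0.567, 0, 0, 0, 0, 0],
    [0.697, -0.567, 0, 0, 0, 0, 0],
    [0.697, -0.567, 0, 0, 0, 0, 0],
    [0.697, -0.567, 0, 0, 0, 0, 0],
    [0.697, -0.567, 0, 0, 0, 0, 0],
    [0.697, -0.567, 0, 0, 0, 0, 0],
  ],
)

```text
t: 1.57
position: [0.5255, 0.2808, 0.2138]
orientation: [-0.001, 1.0, 0.0, -0.001]
force: [-0.8, -0.5, 0.8]
grip_width: 1.002
gripper_force: 0.0
```

```bash
python3 - <<'E'
from h import *
d=grab('wrist','w1'); s=d['s']; print(s['position'],s['orientation'],s['force'],s['joint_positions'])
print([ (b,onz(d,b[1],.024)) for b in blobs(d,(22,120,90),(35,255,255),8)])
g=cv2.cvtColor(d['frame'],cv2.COLOR_RGB2GRAY)
e=cv2.HoughCircles(g[:220],cv2.HOUGH_GRADIENT_ALT,1.5,10,param1=200,param2=.7,minRadius=5,maxRadius=60)
if e is not None:
  for c in e[0]: print(c, onz(d,c[:2],.024))
E
```

```text
[0.52545117 0.28084153 0.21384912] [-9.93170237e-04  9.99999194e-01  3.83139772e-04 -6.92176923e-04] [-0.82318587 -0.52055993  0.75421761] [ 4.70805921e-01  3.52996327e-01  1.51471461e+00  1.36955049e-03
  1.27476943e+00 -1.10237686e+00]
[(([291, 187, 10, 8, 63], [295.7, 190.3]), array([0.53020316, 0.30657963, 0.024     ]))]
[280.5      186.        22.648584] [0.52482021 0.28768832 0.024     ]
[ 64.5      121.5       13.898776] [0.44859348 0.03432403 0.024     ]
[280.5       186.          9.1472645] [0.52482021 0.28768832 0.024     ]
```

View pics/w1.png

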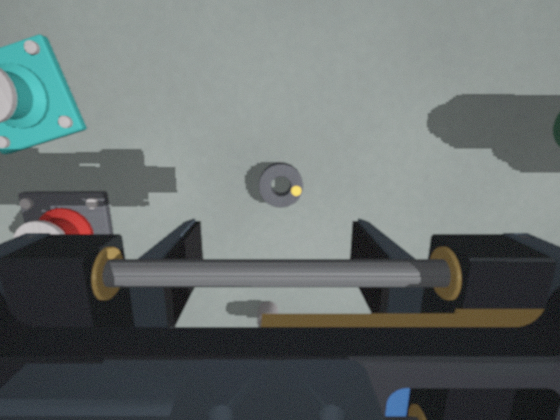

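The wrist view shows the ring centred at (280,186), its dot at (296,190), with the red mandrel at the left. I will cross-check against the top and side cameras.

```bash
python3 - <<'E'
from h import *
T=pickle.load(open('top0.pkl','rb'));S=pickle.load(open('side0.pkl','rb'));W=pickle.load(open('w1.pkl','rb'))
print('dot',onz(T,(149.1,242.1),.024),onz(S,(215.4,155.6),.024),onz(W,(295.7,190.3),.024))
def tri(*dp):
    A=0;b=0
    for d,p in dp:
        o,v=ray(d,p);v/=np.linalg.norm(v);P=np.eye(3)-np.outer(v,v);A=A+P;b=b+P@o
    x=np.linalg.solve(A,b); return x
print('tri TS',tri((T,(149.1,242.1)),(S,(215.4,155.6))),'TW',tri((T,(149.1,242.1)),(W,(295.7,190.3))))
cv2.imwrite('pics/m.png',np.vstack([cv2.resize(T['frame'][185:245,245:315,::-1],None,fx=4,fy=4,interpolation=cv2.INTER_CUBIC),cv2.resize(S['frame'][190:250,250:320,::-1],None,fx=4,fy=4,interpolation=cv2.INTER_CUBIC)]))
for n,d,b in(('T',T,(245,185,70,60)),('S',S,(250,185,75,65))):
    x,y,w,h=b; c=d['frame'][y:y+h,x:x+w]; hs=cv2.cvtColor(c,cv2.COLOR_RGB2HSV)
    m=((hs[...,1]<40)&(hs[...,2]>125)).astype(np.uint8)
    n_,l,st,ce=cv2.connectedComponentsWithStats(m)
    for i in range(1,n_):
        if st[i][4]>15:
            k=cv2.findContours((l==i).astype(np.uint8),0,1)[0][0]
            print(n,st[i],ce[i]+[x,y],cv2.fitEllipse(k) if len(k)>5 else '')
E
```

```text
dot [0.53022687 0.30389675 0.024     ] [0.52945955 0.30791008 0.024     ] [0.53020316 0.30657963 0.024     ]
tri TS [0.52909349 0.3029094  0.02762518] TW [0.53126694 0.30685307 0.01628793]
T [ 22  17  21  23 182] [274.3021978  210.27472527] ((30.152067184448242, 26.427793502807617), (15.714599609375, 21.806543350219727), 43.70180892944336)
T [32 35 11  6 45] [281.48888889 222.26666667] ((36.32317352294922, 37.32722854614258), (4.943391799926758, 10.117643356323242), 71.92231750488281)
S [32 10  7  5 29] [285.34482759 196.96551724] ((35.34996795654297, 11.979989051818848), (4.31331729888916, 6.478370189666748), 81.22432708740234)
S [ 22  16  14  18 128] [277.96875   209.7265625] ((28.15081024169922, 24.622400283813477), (9.776480674743652, 18.121816635131836), 159.3680419921875)
S [42 16  8 14 77] [295.41558442 207.11688312] ((45.488346099853516, 22.16138458251953), (6.4723052978515625, 13.099085807800293), 160.17213439941406)
S [25 53  6  4 16] [277.625  239.8125] ((27.52824592590332, 54.73247528076172), (2.9719529151916504, 5.041651725769043), 91.14507293701172)
```

View pics/m.png

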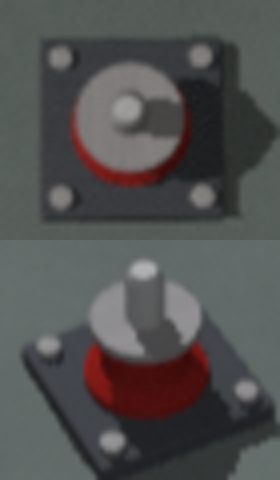

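The crops show the red mandrel's disc centre and shaft top near (276.7,212.5) in the top view and (285,197) in the side view. I am going down towards the ring and will look once more on the way.

Request:
carry_out(
  rows=[
    [0, 0.046, -0.5, 0, 0, 0, 0],
    [0, 0.046, -0.9, 0, 0, 0, 0],
    [0, 0.046, -0.9, 0, 0, 0, 0],
    [0, 0.046, -0.9, 0, 0, 0, 0],
    [0, 0.046, -0.9, 0, 0, 0, 0],
    [0, 0.046, -0.9, 0, 0, 0, 0],
    [0, 0.046, -0.9, 0, 0, 0, 0],
  ],
)

```text
t: 2.2
position: [0.5287, 0.2874, 0.0818]
orientation: [-0.0, 1.0, 0.001, 0.002]
force: [0.3, 0.1, 0.5]
grip_width: 0.998
gripper_force: 0.0
```

```bash
cat >> h.py <<'E'
def ringmeas(d,z=.024,R=.028):
    g=cv2.cvtColor(d['frame'],cv2.COLOR_RGB2GRAY)
    e=cv2.HoughCircles(g[:250],cv2.HOUGH_GRADIENT_ALT,1.2,10,param1=150,param2=.6,minRadius=5,maxRadius=80)
    return [] if e is None else [(c.round(1),onz(d,c[:2],z).round(4)) for c in e[0]]
E
python3 - <<'E'
from h import *
d=grab('wrist','w2'); s=d['s']; print(s['position'],s['orientation'])
print([ (b,onz(d,b[1],.024)) for b in blobs(d,(22,120,90),(35,255,255),8)])
print(ringmeas(d))
E
```

```text
[0.528714   0.28737975 0.08180446] [-4.37870276e-04  9.99996525e-01  1.27398230e-03  2.26600665e-03]
[(([292, 213, 14, 14, 154], [298.5, 219.1]), array([0.53025622, 0.30679764, 0.024     ]))]
[(array([274.8, 207.6,  33.4], dtype=float32), array([0.5206, 0.2877, 0.024 ])), (array([274.8, 207.6,  15.6], dtype=float32), array([0.5206, 0.2877, 0.024 ])), (array([298.8, 219.6,   9.4], dtype=float32), array([0.5307, 0.307 , 0.024 ]))]
```

View pics/w2.png

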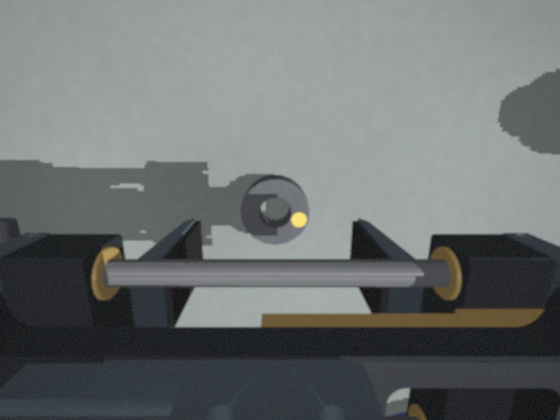

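The ring is centred near (275,208) with its dot at (298,219). The arm may not have settled, so I will measure again after a short pause.

Request:
carry_out(
  rows=[
    [0, 0, 0, 0, 0, 0, 0],
    [0, 0, 0, 0, 0, 0, 0],
    [0, 0, 0, 0, 0, 0, 0],
    [0, 0, 0, 0, 0, 0, 0],
  ],
)

```text
t: 2.58
position: [0.5275, 0.286, 0.0796]
orientation: [-0.0, 1.0, 0.0, 0.0]
force: [1.0, 0.3, 0.2]
grip_width: 1.002
gripper_force: 0.0
```

```bash
python3 - <<'E'
from h import *
d=grab('wrist','w3'); s=d['s']; print(s['position'],s['orientation'])
print([ (b[1],onz(d,b[1],.024)) for b in blobs(d,(22,120,90),(35,255,255),8)])
print(ringmeas(d))
# dark-ring mask ellipse
g=cv2.cvtColor(d['frame'],cv2.COLOR_RGB2GRAY)[160:260,220:330]
print(g[48,::4]); print(g[::3,55]); print(r.state()['position'])
E
```

```text
[0.52747338 0.28600567 0.07962519] [-4.05374992e-05  9.99999847e-01  2.92541606e-04  4.68688608e-04]
[([300.4, 221.7], array([0.53030608, 0.30669405, 0.024     ]))]
[(array([274.8, 211.2,  34.4], dtype=float32), array([0.5216, 0.2862, 0.024 ])), (array([274.8, 211.2,  15.2], dtype=float32), array([0.5216, 0.2862, 0.024 ])), (array([301.2, 222. ,   9.6], dtype=float32), array([0.5306, 0.3073, 0.024 ]))]
[ 99  99  97  95  98  98  71  75  64  73  69 155 118 102  97  99 102 100
 104 115 117 119 123 160 161 162 161 164]
[160 158 158 161 162 145  62  80 115 118 117 121 105  77  98  97 104 100
 100  98  95  55  57  53  69  69  91 119 119 144 165 168 170 110]
[0.52736225 0.28595107 0.07938472]
```

Request:
carry_out(
  grip_force=6,
  rows=[
    [-0.027, 0.011, -0.2, 0, 0, 0, 0],
    [-0.027, 0.011, -0.4, 0, 0, 0, 0],
    [-0.027, 0.011, -0.493, 0, 0, 0, 0],
    [-0.027, 0.011, -0.493, 0, 0, 0, 0],
    [-0.027, 0.011, -0.493, 0, 0, 0, 0],
    [-0.027, 0.011, -0.493, 0, 0, 0, 255],
    [-0.027, 0.011, -0.493, 0, 0, 0, 255],
    [-0.027, 0.011, -0.493, 0, 0, 0, 255],
    [-0.027, 0.011, -0.493, 0, 0, 0, 255],
    [-0.027, 0.011, -0.493, 0, 0, 0, 255],
    [-0.027, 0.011, -0.493, 0, 0, 0, 255],
    [-0.027, 0.011, -0.493, 0, 0, 0, 255],
    [-0.027, 0.011, -0.493, 0, 0, 0, 255],
  ],
)

```text
t: 3.72
position: [0.5233, 0.2874, 0.0055]
orientation: [-0.0, 1.0, -0.0, 0.0]
force: [-0.6, -2.5, 3.8]
grip_width: 0.623
gripper_force: 6.0
```

```bash
python3 - <<'E'
from h import *
s=r.state(); print(s)
d=grab('wrist','w4')
print([ (b[1],onz(d,b[1],.024)) for b in blobs(d,(22,120,90),(35,255,255),8)])
E
```

```text
{'t': 3.7167, 'joint_positions': array([ 4.83170827e-01,  5.50762578e-01,  1.77273780e+00, -5.46782115e-04,
        8.17950507e-01, -1.08769324e+00]), 'joint_vel': array([-0.00155277,  0.00185993,  0.00078414,  0.0012003 , -0.00124981,
        0.00082167]), 'joint_torque': array([ 1.05940886e+00, -4.47542810e+01, -1.67648417e+01,  4.86970469e-01,
       -3.99741177e-01, -2.27459706e-03]), 'position': array([0.52326882, 0.28736719, 0.0054666 ]), 'orientation': array([-2.20776537e-04,  9.99999953e-01, -1.43751685e-04,  1.55461617e-04]), 'force': array([-0.56277528, -2.48673926,  3.82403031]), 'torque': array([-0.46415478,  0.08035991,  0.00379556]), 'gripper_force': 6.000370890833437, 'grip_width': 0.6234566557856186}
[]
```

View pics/w4.png

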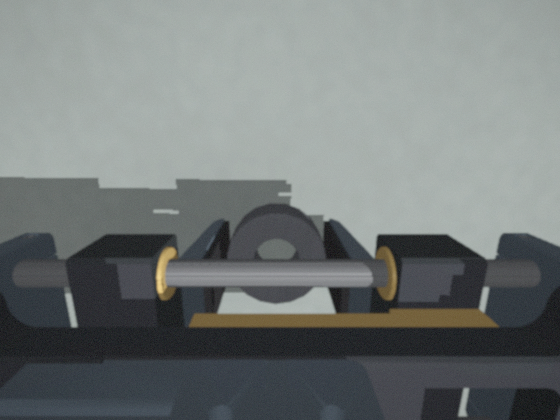

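The ring is held squarely, outline about x 230–325, y 205–302 (its near wall is visible too), and the dot is hidden. I will read the front and back edges of the top face to get the ring's x offset in the grip.

```bash
python3 - <<'E'
from h import *
d=pickle.load(open('w4.pkl','rb'));d['s']['position']
g=cv2.cvtColor(d['frame'],cv2.COLOR_RGB2GRAY).astype(int)
print(g[198:262,274:282].mean(1).round().astype(int)); print(g[288:312,274:282].mean(1).round().astype(int))
for R in(205,302.): print(R,onz(d,(277.5,R),.024),onz(d,(277.5,R),0.0))
for x in (.495,.497,.499): print('pred')
from scipy.spatial.transform import Rotation as Ro
def wp(P):
    s=d['s'];T=np.array(d['T_tool_cam']);p=Ro.from_quat(s['orientation']).as_matrix().T@(np.array(P)-s['position'])
    c=T[:3,:3].T@(p-T[:3,3]);f=210/np.tan(np.radians(d['vertical_fov'])/2);return c[:2]/c[2]*f+[d['cx'],d['cy']]
for cx in(.5233,.5249):
  print(cx,[wp((cx+o,.2874,z))[1].round(1) for o,z in((-.028,0),(-.028,.024),(-.0125,.024),(.0125,.024),(.028,.024))], wp((cx+.0054,.2874+.0193,.024)))
E
```

```text
[108 107 106 107 100  89  69  58  60  59  59  59  60  60  62  68  75  79
  79  80  78  77  77  79  78  76  77  78  78  76  76  78  77  76  77  78
  77  77  77  78  86  99 106 109 109 109 109 109 109 108 110 109 108 110
 110 110 110 109 111 108  98  80  73  77]
[ 76  76  78  75  76  77  76  77  74  76  74  75  75  76  94 131 163 176
 179 179 178 179 179 178]
205 [0.49293004 0.28927012 0.024     ] [0.49918496 0.2893949  0.        ]
302.0 [0.5509588 0.2893814 0.024    ] [0.56637535 0.28952376 0.        ]
pred
pred
pred
0.5233 [np.float64(198.8), np.float64(209.3), np.float64(236.7), np.float64(278.3), np.float64(302.5)] [308.49368925 266.81451742]
0.5249 [np.float64(201.4), np.float64(212.2), np.float64(239.5), np.float64(280.8), np.float64(305.0)] [308.4137918  269.42345975]
```

Request:
carry_out(
  grip_force=20,
  rows=[
    [0, 0, 0, 0, 0, 0, 255],
    [0, 0, 0, 0, 0, 0, 255],
    [0, 0, 0, 0, 0, 0, 255],
    [0, 0, 0.2, 0, 0, 0, 255],
    [0, 0, 0.45, 0, 0, 0, 255],
    [0, 0, 0.7, 0, 0, 0, 255],
    [0, 0, 0.97, 0, 0, 0, 255],
    [0, 0, 0.97, 0, 0, 0, 255],
    [0, 0, 0.97, 0, 0, 0, 255],
    [0, 0, 0.97, 0, 0, 0, 255],
  ],
)

```text
t: 4.6
position: [0.5219, 0.2872, 0.1488]
orientation: [-0.0, 1.0, -0.001, -0.002]
force: [-0.0, -0.3, -4.9]
grip_width: 0.617
gripper_force: 20.0
```

Request:
carry_out(
  rows=[
    [0.1, -0.25, 0, 0, 0, 0, 255],
    [0.2, -0.5, 0, 0, 0, 0, 255],
    [0.28, -0.75, 0, 0, 0, 0, 255],
    [0.37, -0.95, 0, 0, 0, 0, 255],
    [0.37, -0.95, 0, 0, 0, 0, 255],
  ],
)

```text
t: 5.02
position: [0.5793, 0.1393, 0.1473]
orientation: [0.002, 1.0, -0.002, -0.002]
force: [0.6, 1.1, -4.0]
grip_width: 0.618
gripper_force: 20.0
```

Request:
carry_out(
  rows=[
    [0.1, -0.25, 0, 0, 0, 0, 255],
    [0.2, -0.5, 0, 0, 0, 0, 255],
    [0.28, -0.75, 0, 0, 0, 0, 255],
    [0.37, -0.95, 0, 0, 0, 0, 255],
    [0.37, -0.95, 0, 0, 0, 0, 255],
    [0.37, -0.95, 0, 0, 0, 0, 255],
    [0.37, -0.95, 0, 0, 0, 0, 255],
    [0.37, -0.95, 0, 0, 0, 0, 255],
    [0.37, -0.95, 0, 0, 0, 0, 255],
    [0.37, -0.95, 0, 0, 0, 0, 255],
  ],
)

```text
t: 5.85
position: [0.6337, 0.0039, 0.1503]
orientation: [-0.001, 1.0, 0.0, -0.0]
force: [-0.4, 0.1, -4.0]
grip_width: 0.614
gripper_force: 20.0
```

```bash
python3 - <<'E'
from h import *
d=grab('wrist','w5');s=d['s'];print(s['position'],s['orientation'],s['force'],s['grip_width'])
grab('side','s5');grab('top','t5');print(r.state()['position'])
E
```

```text
[0.63366592 0.00385729 0.15026277] [-9.60739624e-04  9.99999462e-01  1.33296975e-04 -3.66822320e-04] [-0.36396649  0.12130288 -4.03424333] 0.613889839958632
[0.63402431 0.00331567 0.15067874]
```

View pics/w5.png

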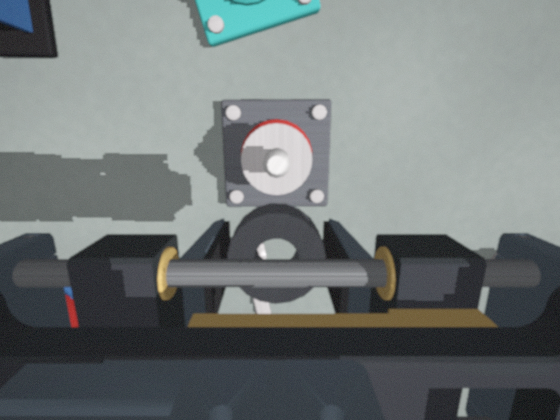

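The mandrel's shaft tip is near (278,162), its disc is centred near (276,157), and the held ring is below it at (277,253). I will fit the disc and compare it with the ring in the same camera.

```bash
cat > m.py <<'E'
from h import *
def mand(d,box,th=120):
    x,y,w,h=box; hs=cv2.cvtColor(d['frame'][y:y+h,x:x+w],cv2.COLOR_RGB2HSV)
    m=((hs[...,1]<45)&(hs[...,2]>th)).astype(np.uint8)
    n,l,st,_=cv2.connectedComponentsWithStats(m); i=1+st[1:,4].argmax()
    hull=cv2.convexHull(cv2.findContours((l==i).astype(np.uint8),0,1)[0][0])
    # dense hull points
    mm=np.zeros(m.shape,np.uint8);cv2.fillConvexPoly(mm,hull,1);k=cv2.findContours(mm,0,1)[0][0]
    e=cv2.fitEllipse(k); c=np.array(e[0])+[x,y]; return c,e[1],st[i]
E
python3 - <<'E'
from m import *
d=pickle.load(open('w5.pkl','rb'))
c,ax,st=mand(d,(228,110,96,90)); print('disc',c,ax,st,onz(d,c,.06))
for p in((278,162),(278,161)): print('tip',onz(d,p,.095))
g=cv2.cvtColor(d['frame'],cv2.COLOR_RGB2GRAY).astype(int)
print(g[145:182,276:281].mean(1).round().astype(int)); print(g[158:164,258:300].mean(0).round().astype(int))
print('ring col 225',g[225,222:334]) 
print(g[198:262,274:282].mean(1).round().astype(int)); print(g[288:312,274:282].mean(1).round().astype(int))
E
```

```text
disc [275.65762711 154.36416245] (104.69645690917969, 112.61424255371094) [   0    0   96   90 7080] [0.58602178 0.00461301 0.06      ]
tip [0.58878432 0.00642276 0.095     ]
tip [0.58802898 0.00641988 0.095     ]
[215 212 200 176 161 163 173 183 193 203 218 232 240 242 242 242 241 241
 242 241 241 242 243 244 244 245 244 240 228 204 178 171 187 205 213 215
 215]
[145 144 145 144 142 138 134 137 148 172 202 224 236 241 242 242 243 243
 242 242 242 241 241 241 242 242 242 239 234 228 222 215 215 213 214 214
 216 216 216 217 218 217]
ring col 225 [ 41  43  34  32  36  39  58 102 147 168 175 174 175 173 162 136  99  63
  55  57  62  65  68  75  73  78  76  77  74  75  79  73  77  80  74  78
  75  75  80  74  79  76  78  78  79  80  79  75  75  79  75  71  72  79
  78  75  77  74  71  77  78  79  77  74  78  71  76  76  77  79  75  76
  78  77  79  82  77  79  75  77  79  82  83  78  77  74  72  64  58  64
  56  60  90 132 160 169 173 177 175 171 155 115  63  31  28  35  28  39
  42  54  59  65]
[130 134 131 130 121  99  74  58  59  59  60  59  57  60  62  69  75  78
  78  78  77  78  77  80  77  78  78  75  77  77  77  77  77  78  76  77
  77  77  77  86 118 152 170 172 171 173 172 171 173 173 173 172 171 172
 172 173 172 173 173 169 152 115  79  76]
[ 82  77  76  77  77  75  77  75  75  75  76  76  72  78  96 134 163 173
 175 174 174 175 175 174]
```

```bash
python3 - <<'E'
from m import *
d=pickle.load(open('w5.pkl','rb'))
for th in(185,195,200):
    c,ax,st=mand(d,(228,110,96,90),th); print('disc',c,ax,st,onz(d,c,.06))
print('tip',onz(d,(277.7,164.5),.095))
g=cv2.cvtColor(d['frame'],cv2.COLOR_RGB2GRAY).astype(float)
# tip flat
k=(g[150:180,262:295]>234).astype(np.uint8); n,l,st,ce=cv2.connectedComponentsWithStats(k); print(st[1:],ce[1:]+[262,150])
# ring left/right top-face edges and bore edges in tool frame
zt=float(d['s']['position'][2])-.0055+.024
for row in(212,218,224,230,236):
    q=g[row,225:331]; m=(q<90); # dark ring
    gr=np.abs(np.diff(cv2.GaussianBlur(q.reshape(1,-1),(5,1),0)[0])); L=gr[5:53].argmax()+225+5.5; R=gr[53:100].argmax()+225+53.5; print(row,L,R,(L+R)/2)
b=(g[236:258,245:310]>120).astype(np.uint8); n,l,st,ce=cv2.connectedComponentsWithStats(b); print('bore',st[1:]+[245,236,0,0,0])
for p in((276.5,257.75),(277,257.75)): print('ring', onz(d,p,zt)-d['s']['position'])
d4=pickle.load(open('w4.pkl','rb'));print(onz(d4,(276.5,257.75),.0245)-d4['s']['position'])
# side view of ring/shaft
E
```

```text
disc [276.706604   158.70401001] (68.78746032714844, 71.31294250488281) [  16   13   68   72 3159] [0.58977458 0.00553697 0.06      ]
disc [276.76078796 158.58638382] (68.23816680908203, 71.08937072753906) [  16   13   68   72 3067] [0.58967235 0.00558406 0.06      ]
disc [276.82536316 158.4095459 ] (67.45353698730469, 70.81307220458984) [  17   13   66   71 3014] [0.58951873 0.00564007 0.06      ]
tip [0.59067869 0.0062018  0.095     ]
[[  7   7  18  16 233]] [[277.16738197 164.21888412]]
212 249.5 302.5 276.0
218 242.5 310.5 276.5
224 238.5 323.5 281.0
230 234.5 323.5 279.0
236 232.5 323.5 278.0
bore [[257 238  39  20 622]]
ring [-2.16148001e-05  1.39477025e-03  1.85000000e-02]
ring [-2.21465273e-05  1.67258950e-03  1.85000000e-02]
[-0.00028618  0.00140452  0.0190334 ]
```

Request:
carry_out(
  rows=[
    [-0.15, 0.0135, 0, 0, 0, 0, 255],
    [-0.298, 0.0135, 0, 0, 0, 0, 255],
    [-0.298, 0.0135, -0.12, 0, 0, 0, 255],
    [-0.298, 0.0135, -0.24, 0, 0, 0, 255],
    [-0.298, 0.0135, -0.24, 0, 0, 0, 255],
    [-0.298, 0.0135, -0.24, 0, 0, 0, 255],
    [-0.298, 0.0135, -0.24, 0, 0, 0, 255],
    [-0.298, 0.0135, -0.24, 0, 0, 0, 255],
    [-0.298, 0.0135, -0.24, 0, 0, 0, 255],
    [-0.298, 0.0135, -0.24, 0, 0, 0, 255],
  ],
)

```text
t: 6.83
position: [0.59, 0.0047, 0.1153]
orientation: [-0.0, 1.0, 0.0, 0.001]
force: [-1.0, 0.3, -3.8]
grip_width: 0.615
gripper_force: 20.0
```

```bash
python3 - <<'E'
from h import *
w=grab('wrist','w6');d=grab('side','s6');print(w['s']['position'],w['s']['force'],d['s']['position'])
z=lambda im,x,y,ww,h,k:cv2.resize(im['frame'][y:y+h,x:x+ww,::-1],None,fx=k,fy=k,interpolation=cv2.INTER_CUBIC)
cv2.imwrite('pics/s6c.png',np.hstack([z(d,240,130,100,125,4),z(w,220,190,115,125,4)]))
print('pred shaft axis pts side',[pix(d,(.5905,.0045,h)).round(1) for h in(.06,.095)])
p=d['s']['position'];b=[pix(d,(p[0]+.0012+.028*np.cos(a),p[1]+.028*np.sin(a),p[2]-.0055)) for a in np.linspace(0,6.28,60)];b=np.array(b);print('pred ring bottom cols',b[:,0].min(),b[:,0].max(),b[:,1].max())
E
```

```text
[0.59001308 0.00468109 0.11528684] [-0.97120149  0.31480308 -3.82178991] [0.58984022 0.00468171 0.11511551]
pred shaft axis pts side [array([286.5, 208.9]), array([286.3, 197.3])]
pred ring bottom cols 273.2734657701701 299.38821635806113 201.04306769316872
```

View pics/s6c.png

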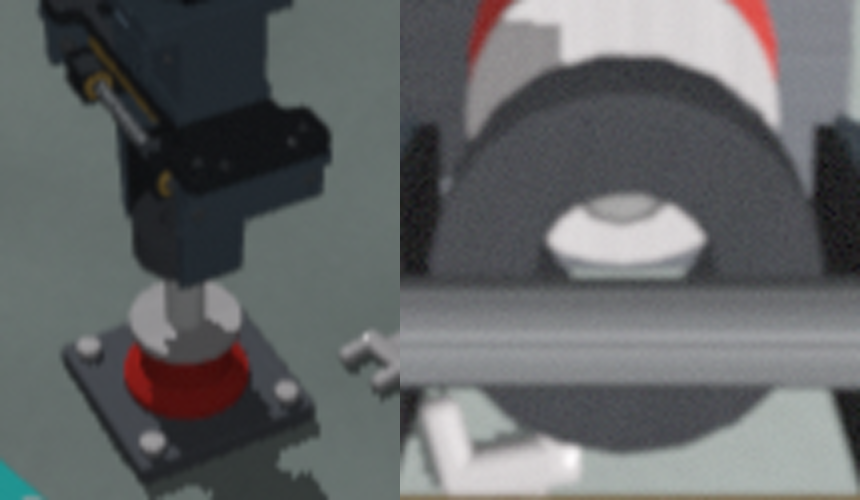

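The left crop (side view) shows the ring over the shaft. The right crop (wrist view) shows the shaft tip through the bore: bore centre column about 276.6, tip centre about 276, tip's far edge at row 245.5.

```bash
python3 - <<'E'
from h import *
w=pickle.load(open('w6.pkl','rb'));p=w['s']['position']
print('far edge rel TCP, as flat top',onz(w,(276,245.5),.095)-p,' as taper base',onz(w,(276,245.5),.089)-p)
g=cv2.cvtColor(w['frame'],cv2.COLOR_RGB2GRAY).astype(int);print(g[234:262,274:280].mean(1).round().astype(int))
for rr in(240,242,244):print(g[rr,254:300])
E
```

```text
far edge rel TCP, as flat top [ 0.00867057  0.00113143 -0.02028684]  as taper base [ 0.01114987  0.00113358 -0.02628684]
[ 78  80  78  89 116 148 164 167 167 161 152 163 191 209 214 214 215 214
 215 213 207 186 152 146 145 117  80  80]
[ 74  81  77  80  78  80  73  73  76  85  88  94  95 112 130 141 148 155
 159 160 163 162 165 166 166 163 161 156 147 133 114 110 111 110  98  88
  83  78  78  75  80  77  80  74  76  74]
[ 77  75  78  74  73  78  86  96 127 158 174 172 152 140 141 150 156 163
 164 165 166 169 168 167 167 163 157 151 141 140 156 174 192 200 189 165
 130 100  84  76  76  76  78  76  80  77]
[ 80  78  79  75  82 112 153 182 200 211 215 211 201 184 168 160 150 149
 152 151 153 155 153 152 149 151 154 161 171 186 203 212 214 215 213 209
 199 177 145 114  85  75  73  77  73  77]
```

Request:
carry_out(
  rows=[
    [-0.002, -0.003, -0.03, 0, 0, 0, 255],
    [-0.002, -0.003, -0.06, 0, 0, 0, 255],
    [-0.002, -0.003, -0.09, 0, 0, 0, 255],
    [-0.002, -0.003, -0.12, 0, 0, 0, 255],
    [-0.002, -0.003, -0.15, 0, 0, 0, 255],
    [-0.002, -0.003, -0.18, 0, 0, 0, 255],
    [-0.002, -0.003, -0.18, 0, 0, 0, 255],
    [-0.002, -0.003, -0.18, 0, 0, 0, 255],
  ],
)

```text
t: 7.6
position: [0.5889, 0.0042, 0.0871]
orientation: [-0.0, 1.0, 0.0, -0.0]
force: [0.4, -0.3, -3.8]
grip_width: 0.617
gripper_force: 20.0
```

Request:
carry_out(
  rows=[
    [0, 0, -0.03, 0, 0, 0, 255],
    [0, 0, -0.06, 0, 0, 0, 255],
    [0, 0, -0.09, 0, 0, 0, 255],
    [0, 0, -0.11, 0, 0, 0, 255],
    [0, 0, -0.13, 0, 0, 0, 255],
    [0, 0, -0.13, 0, 0, 0, 255],
    [0, 0, -0.13, 0, 0, 0, 255],
    [0, 0, -0.13, 0, 0, 0, 255],
  ],
)

```text
t: 8.27
position: [0.5893, 0.0042, 0.0682]
orientation: [-0.0, 1.0, 0.0, 0.0]
force: [0.1, 0.1, -3.9]
grip_width: 0.61
gripper_force: 20.0
```

Request:
carry_out(
  rows=[
    [0, 0, -0.007, 0, 0, 0, 255],
    [0, 0, -0.012, 0, 0, 0, 255],
    [0, 0, -0.015, 0, 0, 0, 255],
    [0, 0, -0.015, 0, 0, 0, 255],
    [0, 0, -0.015, 0, 0, 0, 255],
  ],
)

```text
t: 8.68
position: [0.5891, 0.0042, 0.0658]
orientation: [-0.0, 1.0, 0.0, 0.0]
force: [0.6, -0.1, -3.7]
grip_width: 0.619
gripper_force: 20.0
```

Request:
carry_out(
  rows=[
    [0, 0, -0.003, 0, 0, 0, 255],
    [0, 0, -0.003, 0, 0, 0, 0],
    [0, 0, -0.003, 0, 0, 0, 0],
    [0, 0, -0.003, 0, 0, 0, 0],
    [0, 0, -0.003, 0, 0, 0, 0],
    [0, 0, -0.003, 0, 0, 0, 0],
    [0, 0, -0.003, 0, 0, 0, 0],
    [0, 0, 0.1, 0, 0, 0, 0],
    [0, 0, 0.35, 0, 0, 0, 0],
    [0, 0, 0.6, 0, 0, 0, 0],
    [0, 0, 0.93, 0, 0, 0, 0],
    [0, 0, 0.93, 0, 0, 0, 0],
    [0, 0, 0.93, 0, 0, 0, 0],
    [0, 0, 0.93, 0, 0, 0, 0],
    [0, 0, 0.93, 0, 0, 0, 0],
    [0, 0, 0.93, 0, 0, 0, 0],
  ],
)

```text
t: 10.02
position: [0.5879, 0.0042, 0.2029]
orientation: [-0.0, 1.0, 0.0, -0.002]
force: [-0.2, -0.7, -0.0]
grip_width: 0.997
gripper_force: 0.0
```

```bash
python3 - <<'E'
from h import *
w=grab('wrist','w7');d=grab('side','s7');print(w['s']['position'],w['s']['orientation'],w['s']['force'])
for b in blobs(w,(22,120,90),(35,255,255),8): print(b,onz(w,b[1],.084))
for b in blobs(d,(22,120,90),(35,255,255),6): print(b) if b[0][4]<60 else 0
z=lambda im,x,y,ww,h,k:cv2.resize(im['frame'][y:y+h,x:x+ww,::-1],None,fx=k,fy=k,interpolation=cv2.INTER_CUBIC)
cv2.imwrite('pics/c7.png',np.hstack([z(d,240,150,80,100,4),z(w,190,130,110,100,4)]))
E
```

```text
[0.58790457 0.00424058 0.20291928] [-1.34856218e-04  9.99997404e-01  9.11703770e-05 -2.27271151e-03] [-0.22322725 -0.6705023  -0.00870165]
([290, 203, 11, 11, 94], [295.0, 208.2]) [0.59614142 0.0246273  0.084     ]
([386, 416, 20, 1, 20], [395.5, 416.0]) [0.860854   0.15264751 0.084     ]
([282, 193, 5, 3, 12], [283.8, 193.8])
```

View pics/c7.png

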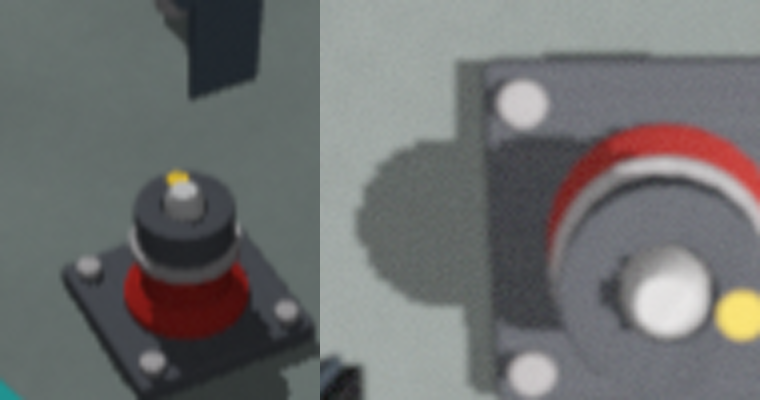

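The side crop shows the ring flat on the shoulder with the shaft through it; the wrist crop shows the dot on the right, at full-image pixel (295,208). Now I will locate the larger probe.

```bash
python3 - <<'E'
from h import *
T=pickle.load(open('top0.pkl','rb'));S=pickle.load(open('side0.pkl','rb'))
print(onz(T,(409.9,278.9),.156),onz(S,(277.3,295.7),.156))
for d in(T,S): 
    b=blobs(d,(100,120,60),(125,255,255),150);print(b)
w=grab('wrist','w8');print(w['s']['position'],w['s']['orientation'])
for b in blobs(w,(22,120,90),(35,255,255),30): print(b,onz(w,b[1],.084))
s=grab('side');t=grab('top')
for n,d in(('s',s),('t',t)):
  for b in blobs(d,(22,120,90),(35,255,255),3):
    if b[0][4]<60: print(n,b,onz(d,b[1],.084))
E
```

```text
[ 0.44695723 -0.26169699  0.156     ] [ 0.44558798 -0.25759907  0.156     ]
[([0, 97, 115, 82, 5646], [54.1, 136.5]), ([376, 261, 41, 35, 946], [393.1, 277.8])]
[([40, 0, 52, 71, 2003], [69.9, 30.3]), ([204, 0, 135, 40, 3609], [261.4, 14.1]), ([0, 20, 31, 65, 864], [8.5, 56.4]), ([219, 63, 91, 60, 2875], [266.0, 91.4]), ([392, 259, 34, 28, 423], [407.8, 276.2]), ([252, 300, 55, 65, 1618], [281.2, 335.0])]
[0.58833858 0.00423711 0.20339741] [-1.45478670e-04  9.99998432e-01  7.34073139e-05 -1.76347078e-03]
([289, 203, 12, 11, 97], [294.9, 207.7]) [0.59630168 0.02454239 0.084     ]
([385, 415, 22, 3, 42], [395.7, 415.5]) [0.86151617 0.153197   0.084     ]
s ([282, 193, 5, 3, 12], [283.8, 193.8]) [0.59592838 0.02808978 0.084     ]
```

Request:
carry_out(
  rows=[
    [-0.12, -0.22, 0.1, 0, 0, 0, 0],
    [-0.24, -0.44, 0.17, 0, 0, 0, 0],
    [-0.36, -0.66, 0.17, 0, 0, 0, 0],
    [-0.477, -0.873, 0.17, 0, 0, 0, 0],
    [-0.477, -0.873, 0.17, 0, 0, 0, 0],
  ],
)

```text
t: 10.68
position: [0.5147, -0.1313, 0.231]
orientation: [0.002, 1.0, -0.001, -0.001]
force: [0.3, 0.7, 0.1]
grip_width: 0.998
gripper_force: 0.0
```

Request:
carry_out(
  rows=[
    [-0.12, -0.22, 0, 0, 0, 0, 0],
    [-0.24, -0.44, 0, 0, 0, 0, 0],
    [-0.36, -0.66, 0, 0, 0, 0, 0],
    [-0.477, -0.873, 0, 0, 0, 0, 0],
    [-0.477, -0.873, 0, 0, 0, 0, 0],
    [-0.477, -0.873, 0, 0, 0, 0, 0],
    [-0.477, -0.873, 0, 0, 0, 0, 0],
    [-0.477, -0.873, 0, 0, 0, 0, 0],
    [-0.477, -0.873, 0, 0, 0, 0, 0],
    [-0.477, -0.873, 0, 0, 0, 0, 0],
  ],
)

```text
t: 11.52
position: [0.4467, -0.2566, 0.2307]
orientation: [-0.001, 1.0, 0.0, 0.0]
force: [-0.7, -0.1, -0.1]
grip_width: 0.998
gripper_force: 0.0
```

```bash
python3 - <<'E'
from h import *
w=grab('wrist','w9');print(w['s']['position'],w['s']['orientation'],w['s']['force'])
hs=cv2.cvtColor(w['frame'],cv2.COLOR_RGB2HSV)
for nm,lo,hi in(('orange',(3,150,60),(18,255,255)),('blue',(100,120,50),(125,255,255))):
    m=cv2.inRange(hs,np.array(lo),np.array(hi));m[258:]=0
    for k in cv2.findContours(m,0,1)[0]:
        if cv2.contourArea(k)>150:
            q=cv2.boxPoints(cv2.minAreaRect(k));print(nm,cv2.contourArea(k),cv2.boundingRect(k),cv2.minAreaRect(k)); 
            if nm=='orange':print([onz(w,p,.156).round(4).tolist() for p in q])
            else: print([onz(w,p,.08).round(4).tolist() for p in q])
# black inset
m=cv2.inRange(hs,np.array((0,0,0)),np.array((180,255,60)))[120:258,210:345]
n,l,st,ce=cv2.connectedComponentsWithStats(m)
for i in range(1,n):
    if st[i][4]>40: print('dark',st[i],ce[i]+[210,120],onz(w,ce[i]+[210,120],.156))
E
```

```text
[ 0.4466848  -0.25661745  0.23071667] [-1.10880788e-03  9.99999372e-01  1.62859711e-04  9.04469140e-06] [-0.69772203 -0.07263836 -0.14426611]
orange 474.5 (163, 193, 36, 33) ((180.56155395507812, 209.10769653320312), (23.56659507751465, 36.59024429321289), 60.2551155090332)
[[0.4435, -0.3559, 0.156], [0.4275, -0.3276, 0.156], [0.4454, -0.3188, 0.156], [0.462, -0.3475, 0.156]]
orange 1163.0 (257, 181, 33, 46) ((272.6239929199219, 203.06800842285156), (30.947185516357422, 42.664180755615234), 10.30484676361084)
[[0.4553, -0.2749, 0.156], [0.4185, -0.2679, 0.156], [0.4231, -0.2424, 0.156], [0.4603, -0.2484, 0.156]]
blue 2585.0 (239, 158, 69, 66) ((272.5580749511719, 190.44451904296875), (68.48231506347656, 64.3470230102539), 1.3019527196884155)
[[0.4803, -0.299, 0.08], [0.4077, -0.2953, 0.08], [0.4092, -0.2216, 0.08], [0.482, -0.2211, 0.08]]
dark [  27   24   74   71 1173] [270.56095482 156.29326513] [ 0.39935121 -0.26003998  0.156     ]
dark [57 57 17  5 43] [275.09302326 179.04651163] [ 0.41820401 -0.25629071  0.156     ]
dark [ 51  81  23  22 367] [271.83378747 211.46866485] [ 0.44638493 -0.25904652  0.156     ]
```

```bash
python3 - <<'E'
from h import *
w=pickle.load(open('w9.pkl','rb'));hs=cv2.cvtColor(w['frame'],cv2.COLOR_RGB2HSV)
m=cv2.inRange(hs,np.array((0,0,0)),np.array((180,255,60)));m[:198]=0;m[226:]=0;m[:,:258]=0;m[:,290:]=0
k=max(cv2.findContours(m,0,1)[0],key=cv2.contourArea);print(cv2.minAreaRect(k),[onz(w,p,.156).round(4).tolist() for p in cv2.boxPoints(cv2.minAreaRect(k))])
o=cv2.inRange(hs,np.array((3,150,130)),np.array((18,255,255)))|m;o[:,:250]=0;o[:,300:]=0;o[258:]=0
k=max(cv2.findContours(o,0,1)[0],key=cv2.contourArea);print(cv2.minAreaRect(k),cv2.approxPolyDP(k,2,True)[:,0].tolist())
print(hs[184:232:3,272])
E
```

```text
((272.0, 211.5), (19.892276763916016, 18.41268539428711), 9.462322235107422) [[0.4531, -0.2687, 0.156], [0.4369, -0.266, 0.156], [0.4398, -0.2492, 0.156], [0.4561, -0.2517, 0.156]]
((273.0000305175781, 203.5), (30.08501625061035, 42.08613967895508), 9.462321281433105) [[264, 182], [259, 196], [257, 221], [282, 226], [288, 205], [288, 188], [283, 184]]
[[ 13 181 134]
 [ 63 111 101]
 [ 56  94 109]
 [ 12 177 148]
 [ 13 170 215]
 [ 14 160 232]
 [  4  59  65]
 [137  37  48]
 [132  26  50]
 [100  15  52]
 [125  31  50]
 [150  16  48]
 [ 30  17  46]
 [ 13 165 195]
 [ 11  85 194]
 [ 86  11 164]]
```

The black inset on the handle's top shows a yaw of about −9.6° and a centre at (0.446, −0.260). I am turning to match it, going down and gripping.

Request:
carry_out(
  grip_force=30,
  rows=[
    [0.003, -0.013, -0.1, 0, 0, -0.04, 90],
    [0.003, -0.013, -0.2, 0, 0, -0.08, 90],
    [0.003, -0.013, -0.2, 0, 0, -0.08, 90],
    [0.003, -0.013, -0.2, 0, 0, -0.08, 90],
    [0.003, -0.013, -0.35, 0, 0, -0.08, 90],
    [0.003, -0.013, -0.5, 0, 0, -0.08, 90],
    [0.003, -0.013, -0.65, 0, 0, -0.08, 90],
    [0.003, -0.013, -0.8, 0, 0, -0.08, 90],
    [0.003, -0.013, -0.852, 0, 0, -0.08, 90],
    [0.003, -0.013, -0.852, 0, 0, -0.08, 90],
    [0.003, -0.013, -0.852, 0, 0, -0.08, 90],
    [0.003, -0.013, -0.852, 0, 0, -0.08, 90],
  ],
)

```text
t: 12.57
position: [0.4477, -0.2603, 0.1046]
orientation: [0.083, 0.997, -0.001, 0.001]
force: [-0.5, -0.0, 0.5]
grip_width: 0.651
gripper_force: 0.0
```

Request:
carry_out(
  grip_force=10,
  rows=[
    [0, 0, 0, 0, 0, 0, 255],
    [0, 0, 0, 0, 0, 0, 255],
    [0, 0, 0, 0, 0, 0, 255],
    [0, 0, 0, 0, 0, 0, 255],
    [0, 0, 0, 0, 0, 0, 255],
    [0, 0, 0, 0, 0, 0, 255],
    [0, 0, 0, 0, 0, 0, 255],
    [0, 0, 0, 0, 0, 0, 255],
  ],
)

```text
t: 13.23
position: [0.4466, -0.2597, 0.1032]
orientation: [0.084, 0.997, -0.0, 0.0]
force: [0.5, 0.7, 3.0]
grip_width: 0.307
gripper_force: 10.0
```

Request:
carry_out(
  grip_force=30,
  rows=[
    [0, 0, 0, 0, 0, 0, 255],
    [0, 0, 0, 0, 0, 0, 255],
    [0, 0, 0, 0, 0, 0, 255],
    [0, 0, 0.1, 0, 0, 0, 255],
    [0, 0, 0.25, 0, 0, 0, 255],
    [0, 0, 0.45, 0, 0, 0, 255],
    [0, 0, 0.65, 0, 0, 0, 255],
    [0, 0, 0.8, 0, 0, 0, 255],
    [0, 0, 0.8, 0, 0, 0, 255],
    [0, 0, 0.8, 0, 0, 0, 255],
    [0, 0, 0.8, 0, 0, 0, 255],
    [0, 0, 0.8, 0, 0, 0, 255],
  ],
)

```text
t: 14.23
position: [0.4454, -0.259, 0.2208]
orientation: [0.084, 0.997, 0.001, -0.002]
force: [-0.2, -0.6, -1.9]
grip_width: 0.305
gripper_force: 30.0
```

```bash
python3 - <<'E'
from h import *
s=grab('side','s10')
for b in blobs(s,(5,150,90),(17,255,255),10): print(b) if b[0][4]<3000 else 0
print(r.state()['position'],r.state()['force'],r.state()['torque'])
w=grab('wrist','w10');hs=cv2.cvtColor(w['frame'],cv2.COLOR_RGB2HSV)
for b in blobs(w,(5,150,90),(17,255,255),10): print('w',b)
E
```

```text
([310, 360, 18, 25, 231], [316.9, 371.8])
[ 0.44554414 -0.25902513  0.22091148] [ 1.49741956 -0.5476775  -1.82505911] [ 0.04531053 -0.0342511  -0.0206492 ]
w ([167, 211, 37, 24, 498], [188.3, 223.6])
w ([247, 217, 59, 42, 1577], [276.0, 238.9])
w ([245, 288, 63, 26, 554], [275.8, 302.5])
```

Request:
carry_out(
  rows=[
    [0.08, 0.15, 0, 0, 0, 0, 255],
    [0.19, 0.35, 0, 0, 0, 0, 255],
    [0.3, 0.56, 0, 0, 0, 0, 255],
    [0.41, 0.77, 0, 0, 0, 0, 255],
    [0.499, 0.944, 0, 0, 0, 0, 255],
    [0.499, 0.944, 0, 0, 0, 0, 255],
  ],
)

```text
t: 14.83
position: [0.5231, -0.1136, 0.2218]
orientation: [0.081, 0.997, 0.002, -0.0]
force: [0.1, 0.8, -1.0]
grip_width: 0.303
gripper_force: 30.0
```

Request:
carry_out(
  rows=[
    [0.1, 0.2, 0, 0, 0, 0, 255],
    [0.2, 0.38, 0, 0, 0, 0, 255],
    [0.3, 0.56, 0, 0, 0, 0, 255],
    [0.41, 0.77, 0, 0, 0, 0, 255],
    [0.499, 0.944, 0, 0, 0, 0, 255],
    [0.499, 0.944, -0.2, 0, 0, 0, 255],
    [0.499, 0.944, -0.24, 0, 0, 0, 255],
    [0.499, 0.944, -0.24, 0, 0, 0, 255],
    [0.499, 0.944, -0.24, 0, 0, 0, 255],
    [0.499, 0.944, -0.24, 0, 0, 0, 255],
    [0.499, 0.944, -0.24, 0, 0, 0, 255],
    [0.499, 0.944, -0.24, 0, 0, 0, 255],
  ],
)

```text
t: 15.83
position: [0.5966, 0.0229, 0.1882]
orientation: [0.084, 0.996, 0.0, 0.001]
force: [-0.4, 0.2, -2.9]
grip_width: 0.308
gripper_force: 30.0
```

```bash
python3 - <<'E'
from h import *
s=grab('side','s11');st=r.state();print(st['position'],st['orientation'],st['force'],st['torque'],st['grip_width'])
t=grab('top','t11')
for d in(s,t):
  print([b for b in blobs(d,(22,110,80),(35,255,255),2) if b[0][4]<60])
p=st['position'];print('pred tip',pix(s,p-[0,0,.083]),'rod top',pix(s,p-[0,0,.051]),'dot',pix(s,(.5962,.0232,.084)))
g=cv2.cvtColor(s['frame'],cv2.COLOR_RGB2GRAY)
print(g[165:202,270:298])
E
```

```text
[0.59647132 0.02300683 0.18799701] [8.39644669e-02 9.96468382e-01 1.20258537e-04 8.46825456e-04] [-0.0232383  -0.6773939  -2.20167206] [-0.04291899 -0.0565321   0.00166242] 0.30856242031265063
[([282, 193, 5, 3, 13], [283.9, 193.8])]
[]
pred tip [284.86142998 187.95816404] rod top [284.58837408 176.67738204] dot [284.88541823 195.07898037]
[[107 107 107 ... 105 105 106]
 [106 107 107 ... 105 106 105]
 [106 106 107 ... 105 106 106]
 ...
 [107 107 106 ...  68  68  72]
 [107 107 104 ...  69  68  70]
 [107 106 103 ...  70  69  67]]
```

```bash
python3 - <<'E'
from h import *
np.set_printoptions(linewidth=200)
s=pickle.load(open('s11.pkl','rb'));a=pickle.load(open('s7.pkl','rb'))
g=cv2.cvtColor(s['frame'],cv2.COLOR_RGB2GRAY).astype(int);h=cv2.cvtColor(a['frame'],cv2.COLOR_RGB2GRAY).astype(int)
for y in range(166,200): print(y,g[y,274:296])
D=np.abs(g-h)
for y in range(174,192):
    q=np.where(D[y,272:298]>12)[0]+272
    if len(q): print(y,q.min(),q.max(),(D[y,q]*q).sum()/D[y,q].sum())
E
```

```text
166 [ 69  25  11  15  32  55  60  60  61  59  60  60  59  51  50  49  46  29  26  71 102 105]
167 [ 84  37  12  14  26  49  58  59  52  49  49  47  44  32  26  22  20  14  38  87 103 105]
168 [103  56  23  14  15  31  45  44  31  26  21  19  18  10  13  11  12  25  62  99 105 105]
169 [106  85  50  25  13  15  17  19  15  13  12  10  10  12  11  16  27  57  87 102 105 105]
170 [106 103  84  60  36  21  15  14  12  11  14  15  13  15  20  44  70  88 100 104 105 105]
171 [106 106 103  92  77  58  39  30  24  24  29  31  30  35  50  79  99 103 104 105 105 105]
172 [106 107 107 105 103  90  62  53  51  52  56  56  54  58  73  98 105 105 104 105 105 105]
173 [107 106 107 107 107 103  71  67  70  72  71  70  68  67  80 102 105 104 105 105 105 106]
174 [106 106 106 106 106 103  72  68  71  73  73  72  70  67  80 101 104 104 104 104 104 104]
175 [106 106 105 105 105 103  71  68  71  74  73  72  70  68  81 100 104 105 105 104 105 104]
176 [105 105 105 105 105 102  72  67  71  73  72  72  70  69  85 101 104 104 105 104 105 105]
177 [105 105 106 106 105 102  79  70  72  73  73  73  71  74  94 1
[... 1793 characters left out ...]
 68  67  68  68  74]
197 [100  85  72  70  68  68  69  81 128 171 177 179 172 138  97  80  71  69  68  68  69  68]
198 [ 91  74  69  69  68  68  69  92 131 159 171 176 174 156 105  85  77  68  69  69  68  68]
199 [ 81  71  69  69  69  67  64  96 116 126 143 152 151 129 100  88  79  65  69  69  69  68]
174 280 291 284.6385542168675
175 280 287 283.32841328413286
176 280 288 283.734219269103
177 280 287 283.5402298850575
178 281 287 283.8810810810811
179 282 285 283.7
180 283 285 283.9886363636364
181 283 285 283.97727272727275
182 283 285 283.9767441860465
183 283 285 283.9651162790698
184 283 285 283.9764705882353
185 283 285 283.9642857142857
186 283 285 284.0
187 283 285 284.05797101449275
```

```bash
python3 - <<'E'
from h import *
s=pickle.load(open('s11.pkl','rb'))
c=np.array([pix(s,(.5962+.006*np.cos(a),.0232+.006*np.sin(a),.084)) for a in np.linspace(0,6.283,90)]);print(c.min(0),c.max(0))
o,v=ray(s,(284,194));print(o,v/np.linalg.norm(v))
for dz in(0,.021):print(pix(s,(.5965,.023,.105-dz)))
for e in((.003,0),(0,.003)):print(pix(s,(.5962+e[0],.0232+e[1],.084))-pix(s,(.5962,.0232,.084)))
w=grab('wrist','w11')
for b in blobs(w,(22,110,80),(35,255,255),3): print('w',b,onz(w,b[1],.084))
E
```

```text
[282.17162192 193.26245829] [287.59795517 196.91217426]
[ 0.27508269 -0.65562743  0.76560975] [ 0.3156303   0.6716049  -0.67031662]
[284.87459412 187.95497005]
[285.0471361  195.09102845]
[ 1.2157336  -0.41939419]
[-0.59921454 -0.80884221]
w ([270, 198, 13, 9, 101], [276.2, 202.4]) [0.59552308 0.02469193 0.084     ]
w ([213, 259, 2, 3, 3], [213.7, 260.0]) [ 0.64388538 -0.04717605  0.084     ]
w ([409, 396, 59, 22, 1015], [439.8, 407.6]) [0.86997559 0.17123937 0.084     ]
```

Request:
carry_out(
  rows=[
    [0, 0.005, -0.04, 0, 0, 0, 255],
    [0, 0.005, -0.08, 0, 0, 0, 255],
    [0, 0.005, -0.11, 0, 0, 0, 255],
    [0, 0.005, -0.12, 0, 0, 0, 255],
    [0, 0.005, -0.12, 0, 0, 0, 255],
    [0, 0.005, -0.12, 0, 0, 0, 255],
    [0, 0.005, -0.12, 0, 0, 0, 255],
  ],
)

```text
t: 16.57
position: [0.5964, 0.0244, 0.1691]
orientation: [0.083, 0.997, 0.0, 0.0]
force: [0.8, -0.2, -1.6]
grip_width: 0.303
gripper_force: 30.0
```

Request:
carry_out(
  rows=[
    [0, 0, -0.007, 0, 0, 0, 255],
    [0, 0, -0.014, 0, 0, 0, 255],
    [0, 0, -0.02, 0, 0, 0, 255],
    [0, 0, -0.02, 0, 0, 0, 255],
    [0, 0, -0.02, 0, 0, 0, 255],
    [0, 0, -0.02, 0, 0, 0, 255],
  ],
)

```text
t: 17.07
position: [0.5964, 0.0243, 0.1663]
orientation: [0.084, 0.997, 0.0, 0.0]
force: [-0.7, -0.5, 0.4]
grip_width: 0.303
gripper_force: 30.0
```

Request:
carry_out(
  rows=[
    [0, 0, -0.007, 0, 0, 0, 255],
    [0, 0, -0.014, 0, 0, 0, 255],
    [0, 0, -0.02, 0, 0, 0, 255],
    [0, 0, -0.02, 0, 0, 0, 255],
    [0, 0, -0.02, 0, 0, 0, 255],
    [0, 0, -0.02, 0, 0, 0, 255],
  ],
)

```text
t: 17.57
position: [0.5964, 0.0243, 0.1632]
orientation: [0.084, 0.997, 0.0, 0.0]
force: [-0.1, 0.5, 1.7]
grip_width: 0.306
gripper_force: 30.0
```

```bash
python3 - <<'E'
from h import *
F=[]
for i in range(6):
    w=grab('wrist');F.append(r.state()['force'])
print(np.round(F,1),r.state()['position'],r.state()['torque'])
for b in blobs(w,(22,110,80),(35,255,255),20): print('w',b,onz(w,b[1],.084))
E
```

```text
[[ 0.2 -0.2  2.5]
 [-0.4 -0.3  2. ]
 [ 0.4 -0.1  2.1]
 [-0.  -0.8  2.7]
 [ 0.5  0.6  1.2]
 [ 0.6  0.4  1.5]] [0.59638371 0.02435766 0.16311291] [ 0.04955407 -0.10272063 -0.03056413]
w ([441, 413, 26, 4, 69], [456.4, 415.0]) [0.85159986 0.17744711 0.084     ]
```

Request:
carry_out(
  rows=[
    [0, 0, -0.005, 0, 0, 0, 255],
    [0, 0, -0.011, 0, 0, 0, 255],
    [0, 0, -0.011, 0, 0, 0, 255],
    [0, 0, -0.011, 0, 0, 0, 255],
    [0, 0, -0.011, 0, 0, 0, 255],
    [0, 0, -0.011, 0, 0, 0, 255],
  ],
)

```text
t: 18.37
position: [0.5964, 0.0243, 0.1615]
orientation: [0.084, 0.997, 0.0, 0.0]
force: [1.1, -0.6, 2.6]
grip_width: 0.307
gripper_force: 30.0
```

```bash
python3 - <<'E'
from h import *
np.set_printoptions(linewidth=200)
F=[]
for i in range(10):
    s=grab('side','s12');F.append(r.state()['force'])
print(np.mean(F,0).round(2),r.state()['position'],r.state()['orientation'],r.state()['grip_width'])
g=cv2.cvtColor(s['frame'],cv2.COLOR_RGB2GRAY).astype(int);sat=s['frame'].astype(int);sat=sat[...,0]-sat[...,2]
for y in range(180,200): print(y,g[y,276:294],sat[y,278:292])
E
```

```text
[0.94 0.18 2.85] [0.59631426 0.02431824 0.16138245] [8.35480361e-02 9.96503734e-01 6.87346999e-05 1.67954638e-04] 0.3081478054678884
180 [ 90  76  57  35  23  17  17  16  16  17  19  28  43  69  89 100 104 103] [-5 -3 -1 -1 -1 -2 -3 -1 -2 -2 -3 -5 -6 -7]
181 [104 101  90  72  51  46  41  39  40  46  46  52  78  98 104 104 104 104] [-5 -4 -2 -1 -1 -1 -1 -1  0 -1 -5 -7 -7 -7]
182 [105 104 102  95  70  66  64  63  64  69  67  67  89 102 102 103 104 103] [-7 -6 -3 -2 -1 -1 -1 -1  0 -2 -6 -7 -7 -7]
183 [104 104 104  98  71  69  72  72  72  72  69  68  84 100 102 103 104 104] [-7 -6 -2 -1  0 -2  0  0 -1 -2 -5 -7 -7 -8]
184 [103 103 103  99  72  69  73  74  73  73  70  68  87 101 103 104 104 104] [-8 -6 -1 -1 -1 -1 -1  0  0 -2 -6 -7 -8 -8]
185 [103 102 102 100  72  69  72  74  73  72  69  69  88 101 104 104 105 105] [-6 -6 -2  0 -1 -1 -1 -1 -1 -3 -6 -7 -7 -6]
186 [103 103 104 102  79  71  73  74  73  72  72  77  94 103 104 103 105 105] [-6 -6 -4 -1 -1  0 -1  0 -2 -4 -6 -7 -7 -7]
187 [104 104 104 104  93  84  78  75  73  73  78  92 102 104 105 105 104 105] [-7 -8 -6 -3 -2 -1 -1 -1 -2 -6 -7 -
[... 800 characters left out ...]
0  71  73  78  85] [ -7  -8  -3  44 133  56  25  72 121  30  -6  -9  -9  -8]
195 [ 97  84  75  72  72  95 144 116  90  96 126  88  75  70  68  68  68  70] [ -8  -8  -5  33 112  70  28  38  70  16  -5  -8  -8  -9]
196 [ 84  74  70  70  70  79 124 145 104  92  95  91  84  74  69  68  68  68] [-9 -9 -8  3 38 30  8  3  9  0 -4 -7 -8 -9]
197 [ 73  70  69  69  69  82 128 161 108  92  91  91  89  80  69  68  68  69] [-9 -8 -8 -6  0  1  0 -2 -1 -2 -2 -3 -7 -9]
198 [ 70  69  69  69  69  93 131 143 103  92  92  93  92  84  72  60  68  70] [-9 -8 -8 -5 -3 -2 -2 -2 -3 -2 -2 -3 -5 -8]
199 [ 70  69  68  68  64  97 115 103  96  96  96  97  94  88  76  51  66  69] [-9 -8 -7 -3 -1 -2 -1 -2 -2 -2 -2 -1 -1 -5]
```

The side view shows yellow on both sides of the rod. The push is about 4.9 N and the exposed rod length is consistent with the plunger being about half way in, so I am handing in.

```bash
python3 -c "
from workcell import r
print(r.close_job())"
```

```text
the job is handed in; nothing more can be done
None
```

I handed the job in with the ring released flat on the red mandrel's shoulder and the larger probe held upright on the yellow dot at about 5 N, plunger roughly half way in; the hand-in returned no verdict.

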